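# Cover the saucepan, then wind the timer and set it back to 30 minutes

### The arm

A 7-joint arm with a two-finger parallel gripper is mounted at the origin on a cart in front of the work surface, level with it; the furniture and walls round the work are solid. World frame = base frame: x ahead of the robot, y to its left, z up, the work surface at z = 0. Lengths are in m, angles in rad, forces in N, time in s.
With the tool pointing down it reaches from about 0.425 to 0.925 m from the base axis. Payload 6.8 kg.
Tool frame: the origin (TCP) lies midway between the tips of the shut fingers; the grasp point (between the pads) lies 19 mm behind it; x points along the fingers, y is the direction in which the jaws open and shut, and the axes are right-handed (so a half turn about x gives the same grasp; the last joint's range is limited). The gripper opens to 85 mm and grips with 20 to 120 N. Pads are 22 mm wide; open, the fingers measure 114 mm over their backs; the gripper's body (76 mm by 85 mm) begins 54 mm behind the grasp point. The pads swing forward as they close: fully open they stand 13 mm farther back than shut.
Start: joints at [-1.302, 0.477, 0.022, 1.555, -0.011, 1.109, -0.083], TCP at [0.248, 0.628, 0.231] pointing down, gripper open.
Joint ranges: [-2.96, 2.96], [-0.34, 2.1], [-1.41, 1.46], [0.24, 2.44], [-1.37, 4.51], [0.17, 1.92], [-2.96, 2.96]. Speed limits (rad/s): [2.39, 2.39, 3.14, 3.14, 3.14, 3.14, 3.14].

### API

Orientations are given as a rotation vector (axis times angle).
In Python, from bench import r, viewer, nets gives the robot as it stands.
- The arm moves only by the shell command python3 -m pendant 'ROWS' [FORCE]. ROWS is JSON, one flat list of numbers, 5 for each row, row after row: the finger opening in mm, from 0 to 85.4, then the shift along the tool's x, y, z in mm, then the turn about the tool's x in rad. A call has 1 to 20 rows; each row shifts and turns the commanded pose from where the row before left it, along the tool's axes as they then stand; what a row does not reach is not made up. A row lasts 1/8 s, in which the tool goes at most 62.5 mm and 10.7 degrees, less where a joint would pass 70% of its speed; a pose out of reach is approached as far as the arm can. A call with a gripper value outside its range is refused whole. The fingers move at their own pace and stop on an object; FORCE is the grip in N (left out, the last holds). Time passes only in rows, so rows that do not move let the fingers close. It gives the time, the measured TCP pose, the force and the opening at its end, in the units of the state.
- r.get_obs(): the state, without advancing time (a new reading comes with each control period).
- viewer.grab_frame(name): name is "side" or "top" or "wrist"; returns (picture, depth): 420x560x3 uint8, red, green, blue; 420x560 float32, m along the optical axis (not along the pixel's ray), 0 where there is no reading.
- viewer.calibration(name): a dict with "mtx" (3x3 intrinsics, pixels), "world_to_cam" (4x4, takes a point from world to camera coordinates). Camera axes: x right, y up, looking along -z (the intrinsics and any distortion apply to the point x, -y, -z); pixel columns grow to the right and rows downward; lengths in m; the calibration is good to about 2 mm. A picture is of the moment at which its call begins: read the wrist's pose just before it. calibration takes no time and is no camera call; for the wrist camera it gives the pose at the moment of the call.
- r.hand_in(): hands the job in, once; it reports no verdict.
Trained networks look in the newest picture that a camera, given by its name, has taken for a name from the list of things; names that differ only in an ending like _2 or _b are one class to them, and where a whole thing is asked for, a point or a joint stands for the part that bears it (a point fixed in the world has none). Each returns a list of dicts, best first, with "score" (0 to 1); they miss things now and then, are a little off and sometimes report something else, mostly with a low value. They report only what shows in the picture. A call takes as long as a camera call.
- nets.look_for(name, camera): "location" ([x, y, z] in m, in world coordinates, good to about 4 mm: the middle of the surface that is visible of it).
- nets.silhouettes(name, camera): "mask" (420x560 bool, what is visible of it).
The state is a dict: "clock": time; "joints": joint angles; "qvel": joint speeds; "tau": joint torques, N m; "tcp_pos": TCP position; "orientation": TCP orientation; "contact_force": force on the tool from outside, world axes, zero at the start; "moment": the same for the moment, N m; "grip_width": finger opening in m.
Only numpy, scipy, OpenCV 4.12 (cv2) and the standard library are available. Lean on these libraries where they do the work, as an engineer would, in place of code of your own. Each camera call takes 0.05 s, during which the arm holds its last target. There are 200 camera calls.

### The job

The small saucepan on the worktop is to stand covered for half an hour. First lower its lid gently onto it, so that the lid lies level and centred on the rim, and let go; then wind the kitchen timer clockwise until its pointer is past the last mark of the scale, and turn it back to 30 minutes (each mark is five minutes, counted clockwise from the mark with the dot). Leave the saucepan standing where it is and do not shift the mug, onion or salt mill.

Things in the scene. Friction and masses are not known exactly. Their poses are not given: they have to be found in the camera images.
- pan_lid: the saucepan's round glass lid with a steel rim, 174 mm across, 0.2 to 0.4 kg, lying rim down on the worktop. Origin at the centre of its underside, z up. A lip 128 mm wide (0 to 6 mm) goes inside the pan; the flat rim above it, 172 mm wide, rests on the pan's rim; the dome above reaches 42 mm. Hold it by the knob.
- lid_knob (a point): centre of the lid's steel knob, 68 mm above the lid's origin on its axis. The knob is a round disc 33 mm across and 20 mm high (58 to 78 mm above the lid's origin) on a thinner neck 20 mm across; the dome's crown under it, 40 mm across, begins 42 mm above the lid's origin.
- pan: small steel saucepan (the one on the worktop, not those on the range), bowl 172 mm across and 68 mm high, 0.55 kg, loose; its long handle points along the body's -y axis, to the back, up to 236 mm from the bowl's centre and 75 mm high. Origin on the underside, between bowl and handle: the bowl's centre lies 75 mm from it along +y.
- pan_rim (a point): centre of the saucepan's mouth, at the height of its rim (68 mm above the worktop). The opening is 140 mm wide. With the lid seated the lid's origin lies 6 mm below this point (the lip is inside) and on the same axis.
- timer_dock: thin round plate fixed to the worktop, 108 mm across and 5 mm high, dark edge, white face, with the minute scale printed as ten black bars round the timer, 30 degrees apart. The bar with a round dot is 0 minutes and lies on the body's -x axis; clockwise from above each bar is 5 minutes more; the last, a long bar without dot, is 45 minutes, the top mark; then a gap without bars. Origin at the centre of its underside, z up.
- timer_grip (a point): point on the timer's axis, 35 mm above the worktop, in the middle of the height of its cap. The timer (63 mm across, 47 mm high, fixed on the plate) has a fixed white base from 5 to 25 mm above the worktop (2 mm less in radius than the cap) and on it the ribbed round cap that turns, 62 mm across from 26 to about 40 mm above the worktop, with a small round dome up to 52 mm. Grip the cap across its sides.
- timer_cap (a joint): angle of the timer's cap in rad, grows clockwise seen from above. 0: the cap's white pointer (a white tooth on the rim and a short line on top) is at the bar with the dot; 0.5236 per bar (5 minutes), 30 minutes is 3.142, the top mark (45 minutes) is 4.712; stops at 0 and 5.236. It turns against slight friction (0.02 N m and 0.05 N m per rad/s) and stays where it is left. It starts between 1.5 and 2.6.
- mug: white mug, 94 mm high, 82 mm across without handle, bystander; origin under its centre
- onion: red onion, about 82 mm, bystander; origin under its centre
- salt_mill: small clear mill with a grey top, 90 mm high, 44 mm across, bystander; origin under its centre

How it is judged:
By the outcome, as a careful person would: the job done as asked, in the order asked, and still so for the second after the job is handed in, with the robot touching nothing.
It also fails if it takes over 72 s, if anything falls off the work surface, if the arm or the gripper's body presses on something with over 40 N, if the wrist force passes 120 N, or if a joint passes its speed limit or range.

## Working session

There is one attempt and no reset: what is moved stays moved. The work goes in short steps, Python scripts to look and compute and a shell command to move; the robot and the scene stay as the last step left them, time stands still between calls to the robot, and variables do not carry over. Pictures are saved under pics/ and viewed, about 8 in all and at most 12, crops included, and the job is handed in when it is done.

```bash
mkdir -p pics; ls; cat > h.py <<'E'
import numpy as np, cv2
from bench import r, viewer, nets
from scipy.spatial.transform import Rotation as R
def cloud(cam,depth,cal=None):
    c=cal or viewer.calibration(cam);K=np.array(c["mtx"]);T=np.linalg.inv(np.array(c["world_to_cam"]))
    v,u=np.mgrid[0:420,0:560]
    x=(u-K[0,2])/K[0,0]*depth;y=(v-K[1,2])/K[1,1]*depth
    P=np.stack([x,-y,-depth],-1)
    return P@T[:3,:3].T+T[:3,3]
def proj(cam,p,cal=None):
    c=cal or viewer.calibration(cam);K=np.array(c["mtx"]);q=np.array(c["world_to_cam"])@np.r_[p,1]
    return K[0,0]*q[0]/-q[2]+K[0,2],K[1,1]*-q[1]/-q[2]+K[1,2]
E
python3 - <<'E'
from h import *
o=r.get_obs();print({k:np.round(v,3) for k,v in o.items()})
print(R.from_rotvec(o["orientation"]).as_matrix().round(3))
ims=[]
for cam in ["top","side"]:
    p,d=viewer.grab_frame(cam);np.savez(f"{cam}0.npz",p=p,d=d);ims.append(p)
    c=viewer.calibration(cam);print(cam,c)
    for n in ["pan_lid","lid_knob","pan","pan_rim","timer_dock","timer_grip","mug","onion","salt_mill"]:
        print(n,[(np.round(x["location"],3),round(float(x["score"]),2)) for x in nets.look_for(n,cam)[:3]])
cv2.imwrite("pics/a.png",cv2.resize(np.vstack(ims)[...,::-1],None,fx=.71,fy=.71))
cv2.imwrite("pics/top.png",cv2.resize(ims[0][...,::-1],(800,600)))
E
```

```text
pics
{'clock': np.float64(0.0), 'joints': array([-1.302,  0.478,  0.022,  1.556, -0.011,  1.109, -0.083]), 'qvel': array([ 0.   ,  0.001,  0.   , -0.   , -0.001,  0.   ,  0.   ]), 'tau': array([-0.0000e+00, -5.9643e+01,  1.6080e+00, -2.8119e+01,  1.3000e-02,
        9.0000e-03,  0.0000e+00]), 'tcp_pos': array([0.248, 0.627, 0.23 ]), 'orientation': array([ 0.294,  1.551, -0.297]), 'contact_force': array([0.678, 0.201, 0.42 ]), 'moment': array([0.022, 0.034, 0.054]), 'grip_width': np.float64(0.085)}
[[-0.001  0.368  0.93 ]
 [-0.002  0.93  -0.368]
 [-1.    -0.002  0.   ]]
top {'mtx': array([[400.08609916,   0.        , 275.85145979],
       [  0.        , 400.08609916, 214.4167797 ],
       [  0.        ,   0.        ,   1.        ]]), 'world_to_cam': array([[-0.02745345, -0.99924112,  0.02763145, -0.03601533],
       [ 0.99274798, -0.02401786,  0.11779042, -0.58565808],
       [-0.11703739,  0.03066482,  0.99265398, -0.86701576],
       [ 0.        ,  0.        ,  0.        ,  1.        ]])}
pan_lid [(array([ 0.501, -0.234,  0.017]), 0.85)]
lid_knob [(array([ 0.497, -0.237,  0.015]), 0
[... 677 characters left out ...]
 -0.1401255 ],
       [-0.1830211 ,  0.79002523,  0.58511828, -0.92220549],
       [ 0.        ,  0.        ,  0.        ,  1.        ]])}
pan_lid [(array([ 0.495, -0.228,  0.014]), 0.93)]
lid_knob [(array([ 0.497, -0.223,  0.014]), 0.71)]
pan [(array([0.59 , 0.092, 0.032]), 0.8), (array([ 0.45 , -0.026,  0.011]), 0.17)]
pan_rim [(array([0.591, 0.093, 0.041]), 0.83), (array([ 0.448, -0.029,  0.033]), 0.56)]
timer_dock [(array([ 0.644, -0.052,  0.069]), 0.61), (array([ 0.449, -0.027,  0.012]), 0.57)]
timer_grip [(array([ 0.446, -0.027,  0.035]), 0.74)]
mug [(array([ 0.642, -0.053,  0.065]), 0.96)]
onion [(array([0.683, 0.054, 0.054]), 0.95)]
salt_mill [(array([ 0.632, -0.183,  0.068]), 0.54)]
```

View pics/top.png

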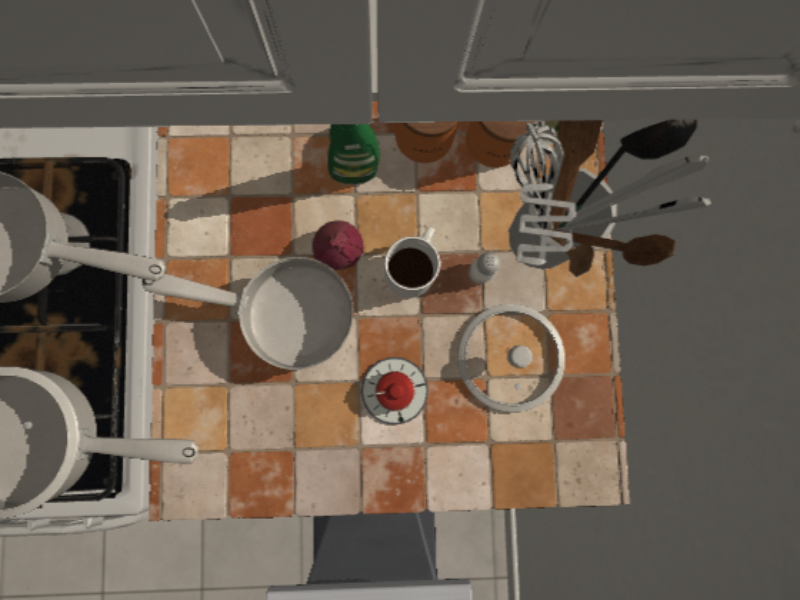

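View pics/a.png

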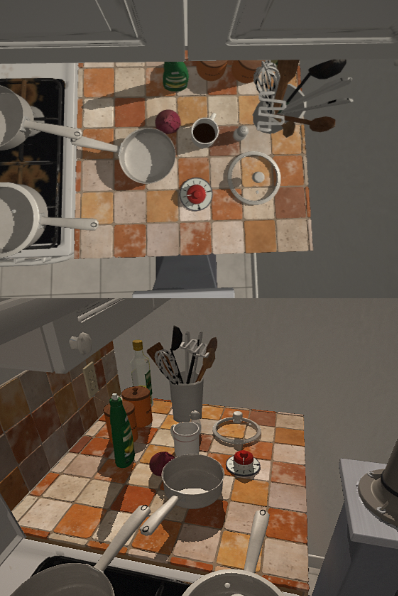

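The top view shows the pan at (296,314) with its handle to the left (+y), the timer at (394,390), the lid at (513,358) with its knob at (520,355), and the mug, onion and mill behind. Next I'll fit circles to the depth data.

```bash
cat >> h.py <<'E'
from scipy.optimize import least_squares
def circ(xy,rad=None):
    if rad: f=lambda q:np.hypot(*(xy-q[:2]).T)-rad; x0=xy.mean(0)
    else: f=lambda q:np.hypot(*(xy-q[:2]).T)-q[2]; x0=np.r_[xy.mean(0),np.hypot(*np.ptp(xy,axis=0))/2.8]
    s=least_squares(f,x0,loss="soft_l1",f_scale=.002); return s.x.round(4),np.abs(f(s.x)).mean().round(4)
E
python3 - <<'E'
from h import *
for cam in ["top","side"]:
    z=np.load(cam+"0.npz");P=cloud(cam,z["d"]);ok=z["d"]>0;p=z["p"].astype(int)
    def near(c,rad,z0,z1): return ok&(np.hypot(P[...,0]-c[0],P[...,1]-c[1])<rad)&(P[...,2]>z0)&(P[...,2]<z1)
    w=near((.45,.0),.03,-.02,.02);print(cam,"z worktop",np.median(P[...,2][near((.40,.1),.03,-.02,.02)]).round(4))
    m=near((.495,-.23),.05,.05,.1);print("knob n",m.sum(),P[m].mean(0).round(4) if m.any() else "",P[m][:,2].max() if m.any() else "")
    m=near((.495,-.23),.1,.004,.03);print("lid rim",m.sum(),np.percentile(P[m][:,2],[10,50,90]).round(4),circ(P[m][:,:2]))
    m=near((.59,.115),.11,.062,.075);print("pan rim",m.sum(),circ(P[m][:,:2]),np.median(P[m][:,2]))
    m=near((.59,.22),.15,.05,.09)&(P[...,1]>.22);print("handle",m.sum(),P[m].mean(0).round(3) if m.any() else"")
    red=(p[...,0]>2.2*p[...,1])&(p[...,0]>90)
    m=near((.453,-.045),.05,.03,.06);mr=m&red;print("timer",m.sum(),P[m].mean(0).round(4),P[mr].mean(0).round(4),P[m][:,2].max())
    m=near((.453,-.045),.05,.032,.043);print("cap",circ(P[m][:,:2],.031))
    m=near((.453,-.045),.08,.003,.008)&(np.hypot(P[...,0]-.453,P[...,1]+.045)>.035);print("dock",m.sum(),circ(P[m][:,:2]),P[m][:,:2].min(0),P[m][:,:2].max(0))
    m=near((.6,-.25),.3,.12,.6);q=P[m];
    if len(q):print("tall near",q.min(0),q.max(0))
    for n,k in [("mug",(.645,-.07)),("mill",(.633,-.184)),("onion",(.68,.04))]:
        q=P[near(k,.06,.02,.12)];print(n,q.mean(0).round(3),q[:,2].max().round(3))
z=np.load("top0.npz");p=z["p"]
cv2.imwrite("pics/tm.png",cv2.resize(p[240:305,240:312,::-1],None,fx=8,fy=8,interpolation=cv2.INTER_CUBIC))
E
```

```text
top z worktop -0.0002
knob n 216 [ 0.5    -0.235   0.0757] 0.08089548378110623
lid rim 1338 [0.0096 0.0132 0.016 ] (array([ 0.5003, -0.2366,  0.08  ]), np.float64(0.0043))
pan rim 697 (array([0.5758, 0.1006, 0.0842]), np.float64(0.0064)) 0.06626932597754542
handle 638 [0.615 0.271 0.071]
timer 583 [ 0.4532 -0.0474  0.0423] [ 0.4541 -0.0513  0.0429] 0.05443529657915702
cap (array([ 0.4535, -0.0498]), np.float64(0.0078))
dock 917 (array([ 0.4534, -0.0467,  0.0458]), np.float64(0.0056)) [ 0.38263153 -0.12481501] [0.53079947 0.03105944]
tall near [ 0.35192958 -0.42237668  0.12000107] [0.84960062 0.03443857 0.59999663]
mug [ 0.647 -0.079  0.052] 0.099
mill [ 0.637 -0.189  0.067] 0.092
onion [0.677 0.04  0.055] 0.085
side z worktop 0.0007
knob n 170 [ 0.4994 -0.2299  0.0707] 0.08137450226307985
lid rim 791 [0.0072 0.0139 0.0168] (array([ 0.4993, -0.2339,  0.0789]), np.float64(0.0046))
pan rim 843 (array([0.5752, 0.1017, 0.0847]), np.float64(0.0056)) 0.06635312760306677
handle 942 [0.616 0.283 0.072]
timer 446 [ 0.4517 -0.0373  0.0418] [ 0.4522 -0.0454  0.0443] 0.05599417529585993
cap (array([ 0.4522, -0.0517]), np.float64(0.0037))
dock 525 (array([ 0.4528, -0.0473,  0.0474]), np.float64(0.0058)) [ 0.3780336  -0.11993429] [0.52926982 0.02998182]
tall near [ 0.34954603 -0.4296103   0.12000561] [0.89941621 0.03458929 0.49384121]
mug [ 0.64  -0.068  0.065] 0.097
mill [ 0.637 -0.184  0.068] 0.091
onion [0.667 0.056 0.05 ] 0.083
```

View pics/tm.png

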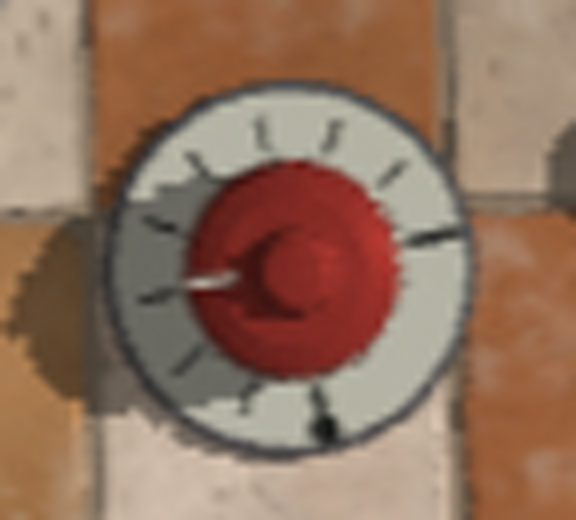

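The timer crop shows the dot at (322,428), the long 45 bar at (432,238), the 30 bar at (263,133) and the pointer at (210,282), just past 15 minutes (about 1.65 rad). Now refining the pan, lid and timer centres.

```bash
cat >> h.py <<'E'
def ann(xy,c0,r0,r1):
    f=lambda q:(lambda d:np.maximum(0,d-r1)+np.maximum(0,r0-d))(np.hypot(*(xy-q).T))
    g=lambda q:np.hypot(*(xy-q).T)
    s=least_squares(f,c0,loss="soft_l1",f_scale=.001,diff_step=1e-3); d=g(s.x); return s.x.round(4),np.percentile(d,[2,50,98]).round(4)
def rimfit(cam,P,ok,c,z0,z1,r0,r1,R0,excl=None):
    c=np.array(c)
    for _ in range(4):
        m=ok&(np.hypot(P[...,0]-c[0],P[...,1]-c[1])<R0)&(P[...,2]>z0)&(P[...,2]<z1)
        m&=(np.hypot(P[...,0]-c[0],P[...,1]-c[1])>r0-.01)
        if excl is not None:
            e=np.array(excl)/np.hypot(*excl); m&=((P[...,:2]-c)@e<.05)
        c,q=ann(P[m][:,:2],c,r0,r1)
    return c,q,m.sum()
E
python3 - <<'E'
from h import *
for cam in ["top","side"]:
    z=np.load(cam+"0.npz");P=cloud(cam,z["d"]);ok=z["d"]>0
    print(cam,"pan",rimfit(cam,P,ok,(.576,.101),.062,.074,.070,.086,.1,(.04,.174)))
    print("lid",rimfit(cam,P,ok,(.5,-.236),.004,.03,.068,.087,.1))
    m=ok&(np.hypot(P[...,0]-.5,P[...,1]+.235)<.03)&(P[...,2]>.07);q=P[m];print("knob",circ(q[:,:2]),q.min(0).round(3),q.max(0).round(3),((q.min(0)+q.max(0))/2).round(4))
    m=ok&(np.hypot(P[...,0]-.453,P[...,1]+.048)<.06)&(P[...,2]>.045);q=P[m];print("dome",q[:,:2].mean(0).round(4),len(q))
    m=ok&(np.hypot(P[...,0]-.453,P[...,1]+.047)<.06)&(P[...,2]>.028);q=P[m];print("cap ext",((q.min(0)+q.max(0))/2).round(4),np.ptp(q,axis=0))
    for n in["pan","pan_lid","timer_dock"]:
        pass
# bar-plane mapping in top picture at z=.005
c=viewer.calibration("top");K=np.array(c["mtx"]);T=np.linalg.inv(np.array(c["world_to_cam"]))
def onz(u,v,zz):
    d=T[:3,:3]@np.array([(u-K[0,2])/K[0,0],-(v-K[1,2])/K[1,1],-1]);o=T[:3,3];return o+d*(zz-o[2])/d[2]
px=lambda x,y:(240+(x+.5)/8-.5,240+(y+.5)/8-.5)
for e in [(107,270),(474,262),(291,82),(283,456)]: print("dock edge",onz(*px(*e),.005).round(4)[:2])
for n,e in dict(b0=(319,410),b15=(155,297),b30=(263,133),b45=(432,238)).items(): print(n,onz(*px(*e),.005).round(4)[:2])
print("ptr",onz(*px(190,284),.040).round(4),onz(*px(238,277),.041).round(4))
for e in [(187,270),(400,270),(296,160),(296,380)]: print("cap edge",onz(*px(*e),.038).round(4)[:2])
print(proj("top",[.5755,.1,.068]))
E
```

```text
top pan (array([0.5755, 0.0998]), array([0.0812, 0.0835, 0.0858]), np.int64(362))
lid (array([ 0.5   , -0.2374]), array([0.0733, 0.0802, 0.087 ]), np.int64(1318))
knob (array([ 0.5003, -0.2361,  0.0116]), np.float64(0.0032)) [ 0.484 -0.252  0.07 ] [ 0.516 -0.22   0.081] [ 0.4996 -0.2363  0.0755]
dome [ 0.4531 -0.0475] 115
cap ext [ 0.4528 -0.0469  0.0417] [0.05944617 0.06032803 0.02540992]
side pan (array([0.5747, 0.0979]), array([0.0787, 0.0825, 0.0863]), np.int64(490))
lid (array([ 0.4982, -0.2325]), array([0.0699, 0.0789, 0.0884]), np.int64(765))
knob (array([ 0.4998, -0.2344,  0.0125]), np.float64(0.0027)) [ 0.485 -0.25   0.07 ] [ 0.516 -0.219  0.081] [ 0.5002 -0.2347  0.0759]
dome [ 0.4518 -0.0432] 91
cap ext [ 0.4519 -0.0469  0.042 ] [0.05954612 0.06160676 0.02792241]
dock edge [0.4538 0.0041]
dock edge [ 0.4531 -0.1011]
dock edge [ 0.5059 -0.05  ]
dock edge [ 0.4    -0.0448]
b0 [ 0.4126 -0.0554]
b15 [ 0.4457 -0.0095]
b30 [ 0.4915 -0.0415]
b45 [ 0.4602 -0.0892]
ptr [ 0.4503 -0.0197  0.04  ] [ 0.4518 -0.0329  0.041 ]
cap edge [ 0.454  -0.0189]
cap edge [ 0.4524 -0.0778]
cap edge [ 0.4834 -0.0499]
cap edge [ 0.4233 -0.0482]
(np.float64(206.44115468091493), np.float64(218.4572968699649))
```

```bash
python3 -m pendant '[85,0,-32.3,45.4,0, 85,0,-32.3,45.4,0, 85,0,-32.3,45.4,0, 85,0,-32.3,45.4,0, 85,0,-32.3,45.4,0, 85,0,-32.3,45.4,0, 85,0,-32.3,45.4,0, 85,0,-48.4,23.4,0, 85,0,-48.4,23.4,0, 85,0,-48.4,23.4,0, 85,0,-48.4,23.4,0, 85,0,-48.4,23.4,0, 85,0,-48.4,23.4,0, 85,0,-48.4,23.4,0, 85,0,-48.4,23.4,0, 85,0,-48.4,23.4,0, 85,0,-48.4,23.4,0, 85,0,0,0,0]' 40
python3 - <<'E'
from h import *
o=r.get_obs();print(o["clock"],o["joints"].round(3),o["tcp_pos"].round(4),o["contact_force"].round(2));M=R.from_rotvec(o["orientation"]).as_matrix();print(M.round(3))
print("to knob",(M.T@(np.array([.5,-.236,.049])-o["tcp_pos"])*1000).round(1))
E
```

```text
clock: 3.25
tcp_pos: [0.4992, -0.2407, 0.2317]
orientation: [0.299, 1.549, -0.304]
contact_force: [0.2, 0.7, 0.3]
grip_width: 0.0851
3.25 [-0.056  0.295  0.482  1.874 -0.157  1.009  1.678] [ 0.4992 -0.2407  0.2317] [0.24 0.71 0.31]
[[ 0.     0.375  0.927]
 [-0.003  0.927 -0.375]
 [-1.    -0.002  0.001]]
to knob [182.7   5.1  -1.3]
```

```bash
python3 -m pendant '[85,40,5,-1.3,0, 85,40,0,0,0, 85,40,0,0,0, 85,30,0,0,0, 85,20,0,0,0, 85,14,0,0,0, 85,0,0,0,0, 30,0,0,0,0, 20,0,0,0,0, 20,0,0,0,0, 20,0,0,0,0, 20,0,0,0,0, 20,0,0,0,0]' 40
python3 - <<'E'
from h import *
o=r.get_obs();print(o["clock"],o["joints"].round(3),o["tcp_pos"].round(4),o["contact_force"].round(2),o["moment"].round(2),o["grip_width"])
E
```

```text
clock: 4.88
tcp_pos: [0.5011, -0.2317, 0.0483]
orientation: [0.296, 1.549, -0.297]
contact_force: [-2.1, -1.7, 5.8]
grip_width: 0.0319
4.875 [ 0.036  0.549  0.366  2.01  -0.319  0.635  1.805] [ 0.5011 -0.2317  0.0483] [-2.06 -1.74  5.78] [-0.5   0.41  0.03] 0.031880843999468333
```

```bash
python3 -m pendant '[20,-8,0,0,0, 20,-18,0,0,0, 20,-25,0,0,0, 20,-30,0,0,0, 20,-30,0,0,0, 20,-25,0,0,0, 20,-20,0,0,0, 20,-10,12,-2,0, 20,0,25,-4,0, 20,0,35,-6,0, 20,0,40,-6.4,0, 20,0,44,-7,0, 20,0,44,-7,0, 20,0,40,-6.4,0, 20,0,35,-6,0, 20,0,30,-5,0, 20,0,20,-3,0, 20,0,9.6,-1,0, 20,0,0,0,0, 20,0,0,0,0]'
python3 - <<'E'
from h import *
o=r.get_obs();print(o["clock"],o["joints"].round(3),o["tcp_pos"].round(4),o["contact_force"].round(2),o["moment"].round(2),o["grip_width"]);M=R.from_rotvec(o["orientation"]).as_matrix();print(M.round(3))
ims=[]
for cam in ["top","side"]:
    p,d=viewer.grab_frame(cam);np.savez(f"{cam}1.npz",p=p,d=d);ims.append(p)
    P=cloud(cam,d);m=(d>0)&(np.hypot(P[...,0]-o["tcp_pos"][0],P[...,1]-o["tcp_pos"][1])<.1)&(np.hypot(P[...,0]-o["tcp_pos"][0],P[...,1]-o["tcp_pos"][1])>.07)&(P[...,2]>.155)&(P[...,2]<.215)
    q=P[m];A=np.c_[q[:,:2]-o["tcp_pos"][:2],np.ones(len(q))];print(len(q),"plane",np.linalg.lstsq(A,q[:,2],rcond=None)[0].round(4),ann(q[:,:2],o["tcp_pos"][:2],.07,.087))
    print([(np.round(x["location"],3),round(float(x["score"]),2)) for x in nets.look_for("pan_lid",cam)[:3]])
cv2.imwrite("pics/b.png",np.hstack([i[60:400,80:460,::-1] for i in ims]))
E
```

```text
clock: 7.38
tcp_pos: [0.5737, 0.0988, 0.2133]
orientation: [0.297, 1.55, -0.298]
contact_force: [-0.7, -0.2, -2.9]
grip_width: 0.0319
7.375 [-0.552  0.353  0.349  1.821 -0.141  0.992  1.046] [0.5737 0.0988 0.2133] [-0.72 -0.21 -2.89] [-0.04  0.03  0.03] 0.03192376140016103
[[-0.     0.37   0.929]
 [-0.001  0.929 -0.37 ]
 [-1.    -0.001  0.   ]]
1085 plane [-0.0005  0.0037  0.1784] (array([0.5753, 0.0987]), array([0.0738, 0.0804, 0.0867]))
[(array([0.559, 0.052, 0.177]), 0.79)]
1515 plane [-0.0027  0.007   0.1776] (array([0.5749, 0.1003]), array([0.0737, 0.0793, 0.0864]))
[(array([0.563, 0.117, 0.176]), 0.58)]
```

View pics/b.png

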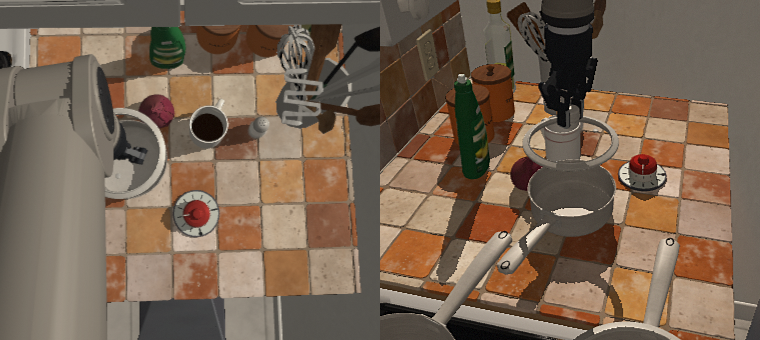

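The lid hangs level within 0.5° and is centred on the pan to about 1–2 mm. Lowering it.

```bash
python3 -m pendant '[20,25,0,0,0, 20,30,0,0,0, 20,20,0,0,0, 20,10,0,0,0, 20,5,0,0,0, 20,3,0,0,0, 20,2,0,0,0, 20,2,0,0,0, 20,2,0,0,0, 20,0,0,0,0,20,0,0,0,0]'
```

```text
clock: 8.95
tcp_pos: [0.5739, 0.1004, 0.1144]
orientation: [0.296, 1.55, -0.296]
contact_force: [0.1, 0.5, -3.0]
grip_width: 0.0312
```

```bash
python3 -m pendant '[20,1.5,0,0,0, 20,1.5,0,0,0, 20,1,0,0,0, 20,1,0,0,0, 20,0,0,0,0]'
```

```text
clock: 9.57
tcp_pos: [0.574, 0.1001, 0.1111]
orientation: [0.297, 1.55, -0.295]
contact_force: [-6.7, -1.8, 13.8]
grip_width: 0.0317
```

```bash
python3 -m pendant '[20,-1,0,0,0, 20,0,0,0,0, 40,0,0,0,0, 60,0,0,0,0, 85,0,0,0,0, 85,0,0,0,0, 85,0,0,0,0,85,-15,0,0,0, 85,-30,0,0,0, 85,-40,0,0,0, 85,-30,0,0,0, 85,-10,0,0,0, 85,0,0,0,0]'
python3 - <<'E'
from h import *
o=r.get_obs();print(o["clock"],o["joints"].round(3),o["tcp_pos"].round(4),o["contact_force"].round(2));M=R.from_rotvec(o["orientation"]).as_matrix()
for cam in ["top","side"]:
    p,d=viewer.grab_frame(cam);np.savez(f"{cam}2.npz",p=p,d=d)
    P=cloud(cam,d);ok=d>0;rr=np.hypot(P[...,0]-.575,P[...,1]-.099)
    q=P[ok&(rr<.095)&(rr>.06)&(P[...,2]>.06)&(P[...,2]<.095)&(P[...,1]<.16)];A=np.c_[q[:,:2]-[.575,.099],np.ones(len(q))];print(cam,len(q),"plane",np.linalg.lstsq(A,q[:,2],rcond=None)[0].round(4),ann(q[:,:2],[.575,.099],.07,.087))
    q=P[ok&(rr<.03)&(P[...,2]>.132)&(P[...,2]<.15)];print("knob",len(q),((q.min(0)+q.max(0))/2).round(4) if len(q) else "")
    for n in ["mug","onion","salt_mill"]:print(n,[np.round(x["location"],3) for x in nets.look_for(n,cam)[:1]])
print("to timer",(M.T@(np.array([.453,-.048,.22])-o["tcp_pos"])*1000).round(1))
cv2.imwrite("pics/c.png",p[60:400,80:500,::-1])
E
```

```text
clock: 11.2
tcp_pos: [0.574, 0.1005, 0.2358]
orientation: [0.296, 1.55, -0.295]
contact_force: [-0.6, -0.3, -0.1]
grip_width: 0.0844
11.2 [-0.562  0.33   0.356  1.798 -0.132  1.036  1.038] [0.574  0.1005 0.2358] [-0.56 -0.26 -0.08]
top 969 plane [0.0047 0.01   0.0762] (array([0.5758, 0.1004]), array([0.0736, 0.0803, 0.0868]))
knob 47 [0.568  0.0989 0.1374]
mug [array([ 0.646, -0.078,  0.032])]
onion [array([0.679, 0.036, 0.053])]
salt_mill [array([ 0.635, -0.187,  0.079])]
side 946 plane [0.0022 0.0153 0.0756] (array([0.575 , 0.1009]), array([0.0733, 0.0788, 0.0866]))
knob 204 [0.5745 0.1015 0.1379]
mug [array([0.59 , 0.116, 0.038])]
onion [array([0.684, 0.052, 0.054])]
salt_mill [array([ 0.635, -0.183,  0.064])]
to timer [  15.6 -182.6  -57.9]
```

View pics/c.png

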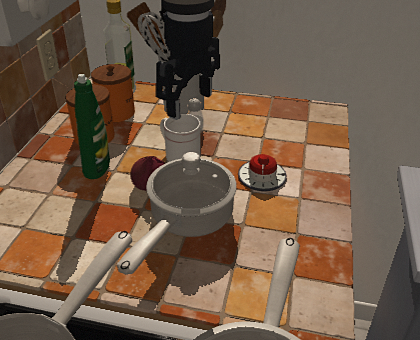

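The lid is seated: rim top at 0.076 m against 0.0765 expected, centre within 2 mm. The side view shows it flat on the pan at (191,185). Moving to the timer.

```bash
python3 -m pendant '[85,0,-15,-5,0, 85,0,-30,-10,0, 85,0,-40,-12,0, 85,0,-40,-12,0, 85,0,-32,-11,0, 85,0,-20,-6,0, 85,10,-5.6,-1.9,0, 85,30,0,0,0, 85,40,0,0,0, 85,35,0,0,0, 85,0,0,0,0,85,0,0,0,0]'
python3 - <<'E'
from h import *
o=r.get_obs();print(o["clock"],o["joints"].round(3),o["tcp_pos"].round(4),o["contact_force"].round(2));M=R.from_rotvec(o["orientation"]).as_matrix()
p,d=viewer.grab_frame("wrist");cal=viewer.calibration("wrist");P=cloud("wrist",d,cal)
m=(d>0)&(np.hypot(P[...,0]-.453,P[...,1]+.048)<.05)&(P[...,2]>.045)&(P[...,2]<.06);q=P[m];print("dome",len(q),q.mean(0).round(4) if len(q) else"")
m=(d>0)&(np.hypot(P[...,0]-.453,P[...,1]+.048)<.05)&(P[...,2]>.028)&(P[...,2]<.06);q=P[m];print("cap",len(q),((q.min(0)+q.max(0))/2).round(4) if len(q) else "",np.ptp(q,axis=0))
print("centre px",proj("wrist",[.453,-.048,.04],cal),proj("wrist",[.4126,-.0554,.005],cal))
print("to timer",(M.T@(np.array([.453,-.048,.012])-o["tcp_pos"])*1000).round(1))
cv2.imwrite("pics/d.png",p[...,::-1])
E
```

```text
clock: 13.1
tcp_pos: [0.4537, -0.0479, 0.1209]
orientation: [0.295, 1.55, -0.295]
contact_force: [-0.8, 0.4, 0.1]
grip_width: 0.0853
13.1 [-0.378  0.287  0.405  2.187 -0.175  0.696  1.342] [ 0.4537 -0.0479  0.1209] [-0.75  0.41  0.09]
dome 992 [ 0.4501 -0.0472  0.0506]
cap 6042 [ 0.4508 -0.0477  0.0409] [0.05918528 0.06165094 0.02521535]
centre px (np.float64(275.7594522030652), np.float64(220.28610436592035)) (np.float64(245.72744212327243), np.float64(158.17343991212863))
to timer [108.9  -0.4  -0.7]
```

View pics/d.png

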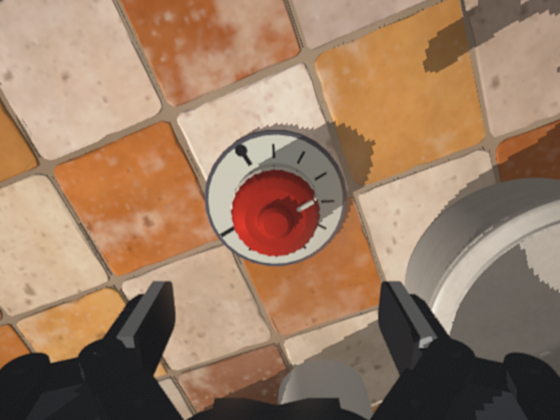

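Wrist view: the timer cap is at (275,212), the dot at (241,151) and the pointer at (308,206), and the jaws straddle the cap. Descending and gripping.

```bash
python3 -m pendant '[85,25,-1,-2,0, 85,30,0,0,0, 85,25,0,0,0, 85,17,0,0,0, 85,10,0,0,0, 85,0,0,0,0, 60,0,0,0,0, 50,0,0,0,0, 50,0,0,0,0, 50,0,0,0,0]' 30; python3 -m pendant '[50,0,0,0,0.06, 50,0,0,0,0.12, 50,0,0,0,0.16, 50,0,0,0,0.16, 50,0,0,0,0]'; python3 - <<'E'
from h import *
o=r.get_obs();print(o["joints"].round(3),o["moment"].round(2),R.from_rotvec(o["orientation"]).as_matrix()[:,1].round(3))
E
```

```text
clock: 14.4
tcp_pos: [0.4515, -0.0479, 0.0146]
orientation: [0.297, 1.549, -0.294]
contact_force: [-3.5, 1.7, 12.8]
grip_width: 0.0583
clock: 15.02
tcp_pos: [0.4516, -0.0478, 0.0146]
orientation: [0.687, 1.458, -0.684]
contact_force: [-3.3, 1.9, 13.0]
grip_width: 0.0587
[-0.375  0.515  0.421  2.248 -0.474  0.459  1.119] [ 0.42  0.43 -0.02] [0.77  0.638 0.002]
```

```bash
python3 - <<'E'
from h import *
a,_=viewer.grab_frame("wrist");b,_=viewer.grab_frame("side");c,_=viewer.grab_frame("top")
u,v=map(int,proj("side",[.452,-.048,.03]));s=cv2.resize(b[v-45:v+45,u-60:u+60],(560,420),interpolation=cv2.INTER_CUBIC)
cv2.imwrite("pics/e.png",cv2.resize(np.hstack([a,s])[...,::-1],(800,300)))
E
```

```text
(no output)
```

View pics/e.png

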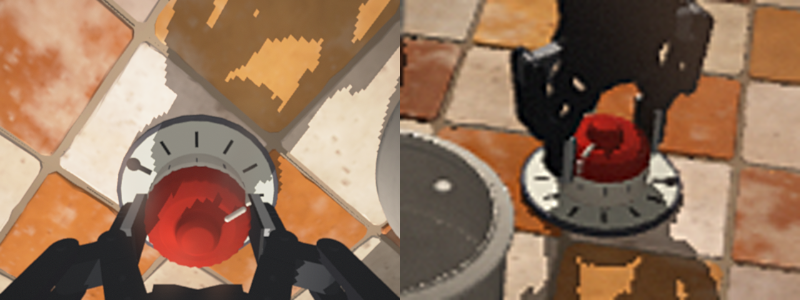

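```bash
cat >> h.py <<'E'
C=np.array([.452,-.0478])
def ptr(cam,dbg=False):
    p,d=viewer.grab_frame(cam);P=cloud(cam,d);p=p.astype(int)
    X=P[...,:2]-C;rr=np.hypot(X[...,0],X[...,1])
    m=(d>0)&(rr<.033)&(rr>.012)&(P[...,2]>.034)&(P[...,2]<.05)&(p[...,1]>.6*p[...,0])&(p[...,0]>100)
    X=X[m]
    if not len(X): return None
    w=(X/np.hypot(*X.T)[:,None]).mean(0);zero=np.arctan2(-.0139,-.0789)
    return len(X),round(float((zero-np.arctan2(w[1],w[0]))%(2*np.pi)),3),np.hypot(*w).round(3)
E
python3 -c "
from h import *
print(ptr('wrist'),ptr('side'),ptr('top'))"
```

```text
(529, 2.234, np.float64(0.709)) (9, 2.177, np.float64(0.999)) None
```

The cap follows the hand (2.17 rad after a 0.5 rad turn from 1.65). Winding past the top mark.

```bash
python3 -m pendant '[50,0,0,0,0.1, 50,0,0,0,0.18, 50,0,0,0,0.18, 50,0,0,0,0.18, 50,0,0,0,0.18, 50,0,0,0,0.18, 50,0,0,0,0.18, 50,0,0,0,0.18, 50,0,0,0,0.18, 50,0,0,0,0.18, 50,0,0,0,0.18, 50,0,0,0,0.18, 50,0,0,0,0.18, 50,0,0,0,0.18, 50,0,0,0,0.18, 50,0,0,0,0.14, 50,0,0,0,0.05, 50,0,0,0,0, 50,0,0,0,0]'; python3 - <<'E'
from h import *
o=r.get_obs();print(o["joints"].round(3),o["moment"].round(2),R.from_rotvec(o["orientation"]).as_matrix()[:,1].round(3))
print(ptr('wrist'),ptr('side'),ptr('top'))
a,_=viewer.grab_frame("wrist");cv2.imwrite("pics/f.png",a[...,::-1])
E
```

```text
clock: 17.7
tcp_pos: [0.4521, -0.0482, 0.0146]
orientation: [-1.916, 0.533, 1.91]
contact_force: [-0.2, 2.2, 13.1]
grip_width: 0.0583
[-0.83   0.843  1.093  2.271 -1.167  0.807 -1.022] [ 0.07  0.3  -0.03] [-0.518 -0.855 -0.002]
(677, 5.426, np.float64(0.43)) (1, 4.974, np.float64(1.0)) None
```

View pics/f.png

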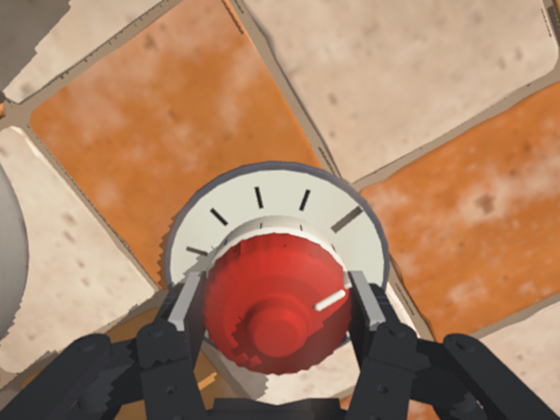

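The wrist view shows the pointer (318,307)–(343,293) clockwise past the long 45 bar at (347,219). I'll verify the angle numerically, scale included.

```bash
cat >> h.py <<'E'
def onz(cam,u,v,z,c=None):
    c=c or viewer.calibration(cam);K=np.array(c["mtx"]);T=np.linalg.inv(np.array(c["world_to_cam"]))
    d=T[:3,:3]@np.array([(u-K[0,2])/K[0,0],-(v-K[1,2])/K[1,1],-1]);o=T[:3,3];return (o+d*(z-o[2])/d[2])[:2]
E
python3 - <<'E'
from h import *
z=np.arctan2(-.0139,-.0789)
for n,(u,v,h) in dict(p1=(318,307,.041),p2=(343,293,.041),b45=(347,219,.005),b40=(306,200,.005),b30=(219,217,.005),b25=(197,251,.005)).items():
    X=onz("wrist",u,v,h)-C;print(n,np.hypot(*X).round(4),round((z-np.arctan2(X[1],X[0]))%6.2832,3))
a=onz("wrist",318,307,.041);b=onz("wrist",343,293,.041);e=b-a;print("line",(z-np.arctan2(e[1],e[0]))%6.2832)
E
```

```text
p1 0.0172 5.114
p2 0.0277 5.009
b45 0.0424 4.731
b40 0.0387 4.223
b30 0.0377 3.134
b25 0.0379 2.598
line 4.84276914369824
```

```bash
python3 -m pendant '[50,0,0,0,-0.1, 50,0,0,0,-0.17, 50,0,0,0,-0.18, 50,0,0,0,-0.18, 50,0,0,0,-0.18, 50,0,0,0,-0.18, 50,0,0,0,-0.18, 50,0,0,0,-0.18, 50,0,0,0,-0.18, 50,0,0,0,-0.15, 50,0,0,0,-0.09, 50,0,0,0,-0.05, 50,0,0,0,0, 50,0,0,0,0, 70,0,0,0,0, 85,0,0,0,0, 85,0,0,0,0, 85,-20,0,0,0, 85,-40,0,0,0, 85,-45,0,0,0]' && python3 -m pendant '[85,-5,0,0,0, 85,0,0,0,0]'; python3 - <<'E'
from h import *
o=r.get_obs();print(o["joints"].round(3),o["moment"].round(2),R.from_rotvec(o["orientation"]).as_matrix()[:,1].round(3))
print(ptr('wrist'),ptr('side'),ptr('top'))
a,_=viewer.grab_frame("wrist");cv2.imwrite("pics/g.png",a[...,::-1])
E
```

```text
clock: 20.4
tcp_pos: [0.4499, -0.0485, 0.119]
orientation: [1.423, 1.055, -1.426]
contact_force: [0.2, 0.3, 1.7]
grip_width: 0.0852
clock: 20.65
tcp_pos: [0.4505, -0.0479, 0.1232]
orientation: [1.424, 1.055, -1.423]
contact_force: [-0.2, 0.2, -0.5]
grip_width: 0.0851
[-0.826  0.415  0.989  2.214 -0.513  0.758  0.215] [-0.02 -0.02 -0.01] [ 0.957 -0.291  0.   ]
(240, 3.756, np.float64(0.507)) (12, 3.357, np.float64(0.905)) None
```

View pics/g.png

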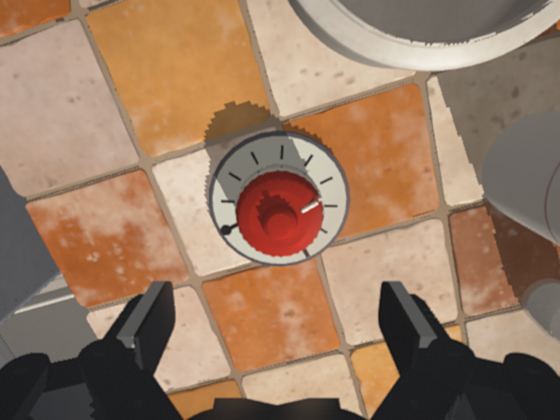

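```bash
cat >> h.py <<'E'
def read(img,cal=None):
    p=img.astype(int)
    z=np.arctan2(-.0139,-.0789)
    out={}
    v,u=np.mgrid[0:420,0:560]
    g=np.array([onz("wrist",a,b,.041,cal) for a,b in zip(u[150:280,180:380].ravel(),v[150:280,180:380].ravel())]).reshape(130,200,2)-C
    q=p[150:280,180:380];rr=np.hypot(g[...,0],g[...,1])
    m=(q[...,1]>.62*q[...,0])&(q[...,0]>120)&(rr<.0285)&(rr>.014)
    n,l,st,ce=cv2.connectedComponentsWithStats(m.astype(np.uint8))
    for i in range(1,n):
        if st[i,4]<8: continue
        X=g[l==i];w=X.mean(0);e=np.linalg.svd(X-w)[2][0];e=e*np.sign(e@w)
        print("blob",st[i,4],(ce[i]+[180,150]).round(1),"r",np.hypot(*w).round(4),"theta",round((z-np.arctan2(w[1],w[0]))%6.2832,3),"line",round((z-np.arctan2(e[1],e[0]))%6.2832,3))
E
python3 - <<'E'
from h import *
img=cv2.imread("pics/g.png")[...,::-1];cal=viewer.calibration("wrist")
read(img,cal)
z=np.arctan2(-.0139,-.0789)
for n,(u,v) in dict(b0=(226,230),b5=(227,201),b15=(254,157),b20=(282,152),b25=(308,160),b30=(326,181),b35=(331,206),b45=(308,254)).items():
    X=onz("wrist",u,v,.005,cal)-C;print(n,np.hypot(*X).round(4),round((z-np.arctan2(X[1],X[0]))%6.2832,3))
_,d=viewer.grab_frame("wrist");P=cloud("wrist",d)
m=(d>0)&(np.hypot(P[...,0]-.453,P[...,1]+.048)<.05)&(P[...,2]>.028)&(P[...,2]<.06);q=P[m];print("cap c",((q.min(0)+q.max(0))/2).round(4)); m&=P[...,2]>.047;print("dome",P[m].mean(0).round(4))
E
```

```text
blob 99 [310.1 206. ] r 0.0214 theta 3.182 line 3.047
blob 87 [316.2 233.9] r 0.0264 theta 4.033 line 5.579
blob 111 [275.  252.8] r 0.0249 theta 5.32 line 3.781
b0 0.0473 6.26
b5 0.0399 0.499
b15 0.0393 1.542
b20 0.0382 2.079
b25 0.0383 2.603
b30 0.038 3.157
b35 0.0389 3.682
b45 0.0484 4.698
cap c [ 0.4518 -0.0472  0.0408]
dome [ 0.4517 -0.0471  0.0506]
```

```bash
cat > fit.py <<'E'
from h import *
def fit(img,cal,name):
    K=np.array(cal["mtx"]);p=img.astype(int);v,u=np.mgrid[0:420,0:560]
    T=np.linalg.inv(np.array(cal["world_to_cam"]));D=np.stack([(u-K[0,2])/K[0,0],-(v-K[1,2])/K[1,1],-np.ones(u.shape)],-1)@T[:3,:3].T
    pl=lambda z:(T[:3,3]+D*((z-T[2,3])/D[...,2])[...,None])[...,:2]
    G=pl(.005);H=pl(.041);g=cv2.cvtColor(img,cv2.COLOR_RGB2GRAY).astype(float)
    bl=cv2.morphologyEx(g.astype(np.uint8),cv2.MORPH_BLACKHAT,np.ones((11,11)))
    rr=np.hypot(*np.moveaxis(G-C,-1,0))
    m=(bl>30)&(rr>.035)&(rr<.0455);n,l,st,ce=cv2.connectedComponentsWithStats(m.astype(np.uint8))
    pts=[];z0=np.arctan2(-.0139,-.0789)
    for i in range(1,n):
        if 6<=st[i,4]<150:
            X=G[l==i].mean(0);th=(z0-np.arctan2(*(X-C)[::-1]))%(2*np.pi);k=round(th/.5236)%12
            if k<10 and abs((th-k*.5236+.3)%(2*np.pi)-.3)<.12: pts.append((k,*X))
    pts=np.array(pts)
    f=lambda q:np.angle(np.exp(1j*(q[2]-np.arctan2(pts[:,2]-q[1],pts[:,1]-q[0])-pts[:,0]*np.pi/6)))
    s=least_squares(f,[*C,z0],loss="soft_l1",f_scale=.02,x_scale=[.01,.01,.3]).x
    rh=np.hypot(*np.moveaxis(H-s[:2],-1,0))
    m=(p[...,1]>.62*p[...,0])&(p[...,0]>110)&(rh<.0275)&(rh>.014);n,l,st,ce=cv2.connectedComponentsWithStats(m.astype(np.uint8))
    print(name,"marks",pts[:,0].astype(int),"C",s[:2].round(4),"yaw",s[2].round(4),"res",f(s).round(3))
    for i in range(1,n):
        if st[i,4]>=8:
            w=(H[l==i]-s[:2]).mean(0);print("  blob",st[i,4],ce[i].round(),"theta",round((s[2]-np.arctan2(w[1],w[0]))%6.2832,3))
E
python3 -c "
from fit import *
fit(cv2.imread('pics/g.png')[...,::-1],viewer.calibration('wrist'),'g')"
python3 -m pendant '[85,0,0,0,0.1, 85,0,0,0,0.18, 85,0,0,0,0.18, 85,0,0,0,0.18, 85,0,0,0,0.18, 85,0,0,0,0.18, 85,0,0,0,0.1, 85,0,0,0,0,85,0,0,0,0]' && python3 -c "
from fit import *
p,_=viewer.grab_frame('wrist');cv2.imwrite('pics/h.png',p[...,::-1]);fit(p,viewer.calibration('wrist'),'h')"
python3 -m pendant '[85,0,0,0,-0.1, 85,0,0,0,-0.18, 85,0,0,0,-0.18, 85,0,0,0,-0.18, 85,0,0,0,-0.18, 85,0,0,0,-0.18, 85,0,0,0,-0.18, 85,0,0,0,-0.18, 85,0,0,0,-0.18, 85,0,0,0,-0.18, 85,0,0,0,-0.18, 85,0,0,0,-0.18, 85,0,0,0,-0.1, 85,0,0,0,0,85,0,0,0,0]' && python3 -c "
from fit import *
p,_=viewer.grab_frame('wrist');cv2.imwrite('pics/i.png',p[...,::-1]);fit(p,viewer.calibration('wrist'),'i')"
```

```text
g marks [4 3 5 2 6 1 7 0 8 9] C [ 0.4514 -0.0482] yaw -2.9595 res [ 0.    -0.001  0.002 -0.004 -0.     0.002  0.001  0.002 -0.002 -0.   ]
  blob 96 [309. 206.] theta 3.182
  blob 9 [308. 245.] theta 4.372
  blob 28 [262. 252.] theta 5.657
  blob 9 [294. 254.] theta 4.807
  blob 22 [281. 256.] theta 5.146
clock: 22.02
tcp_pos: [0.4505, -0.0485, 0.123]
orientation: [2.128, 0.188, -2.13]
contact_force: [0.2, -0.1, 0.3]
grip_width: 0.0846
h marks [6 5 7 8 4 9 3 2 0] C [ 0.451  -0.0478] yaw -2.9584 res [ 0.008 -0.01   0.002 -0.001  0.003 -0.004 -0.003  0.002  0.002]
  blob 109 [277. 188.] theta 3.175
  blob 11 [246. 243.] theta 0.86
  blob 41 [293. 251.] theta 5.82
  blob 41 [261. 252.] theta 0.408
clock: 23.95
tcp_pos: [0.4506, -0.0484, 0.1234]
orientation: [0.617, 1.481, -0.616]
contact_force: [-0.3, 0.1, -0.5]
grip_width: 0.085
i marks [2 1 3 0 4 5 6 7 9] C [ 0.4513 -0.0477] yaw -2.9527 res [-0.003 -0.002  0.    -0.001  0.002  0.006  0.009 -0.1    0.011]
  blob 109 [305. 240.] theta 3.18
  blob 57 [282. 256.] theta 4.026
```

Three views agree: cap at 3.18 rad, about 2° (0.35 min) from the 30 mark. Retracting and doing a final check.

```bash
python3 -m pendant '[85,-20,0,0,0, 85,-40,0,0,0, 85,-40,0,0,0, 85,-20,0,0,0, 85,0,0,0,0, 85,0,0,0,0]'
python3 - <<'E'
from h import *
o=r.get_obs();print(o["clock"],o["contact_force"].round(2))
ims=[]
for cam in ["top","side"]:
    p,d=viewer.grab_frame(cam);ims.append(p)
    P=cloud(cam,d);ok=d>0;rr=np.hypot(P[...,0]-.575,P[...,1]-.099)
    q=P[ok&(rr<.095)&(rr>.06)&(P[...,2]>.06)&(P[...,2]<.095)&(P[...,1]<.16)];A=np.c_[q[:,:2]-[.575,.099],np.ones(len(q))];print(cam,len(q),"plane",np.linalg.lstsq(A,q[:,2],rcond=None)[0].round(4),ann(q[:,:2],[.575,.099],.07,.087))
    q=P[ok&(rr<.03)&(P[...,2]>.132)&(P[...,2]<.15)];print("knob",len(q),((q.min(0)+q.max(0))/2).round(4) if len(q) else "")
    for n in ["mug","onion","salt_mill","pan"]:print(n,[np.round(x["location"],3) for x in nets.look_for(n,cam)[:1]])
cv2.imwrite("pics/j.png",np.hstack([i[60:400,80:460,::-1] for i in ims]))
E
```

```text
clock: 24.75
tcp_pos: [0.45, -0.0481, 0.2424]
orientation: [0.615, 1.483, -0.616]
contact_force: [-0.1, 0.3, 0.0]
grip_width: 0.0849
24.75 [-0.06  0.27  0.04]
top 1135 plane [0.0038 0.0091 0.0762] (array([0.5759, 0.1004]), array([0.0737, 0.0802, 0.0866]))
knob 227 [0.5748 0.099  0.1381]
mug [array([ 0.645, -0.08 ,  0.032])]
onion [array([0.679, 0.036, 0.051])]
salt_mill [array([ 0.633, -0.186,  0.076])]
pan [array([0.59 , 0.126, 0.006])]
side 957 plane [0.0024 0.0154 0.0754] (array([0.575 , 0.1004]), array([0.0732, 0.079 , 0.0867]))
knob 201 [0.5742 0.1016 0.1376]
mug [array([ 0.647, -0.054,  0.07 ])]
onion [array([0.688, 0.053, 0.051])]
salt_mill [array([ 0.636, -0.185,  0.067])]
pan [array([ 0.45 , -0.031,  0.038])]
```

View pics/j.png

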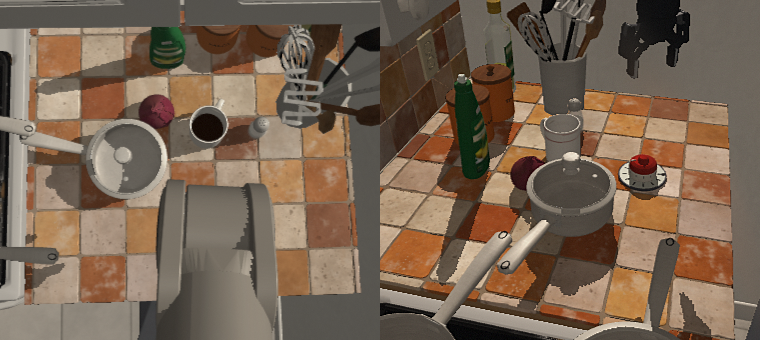

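The lid is on the pan (top view, knob at (123,156)), everything else is where it was, and the gripper is clear of it all. Handing in.

```bash
python3 -c "
from bench import r
print(r.hand_in())"
```

```text
the job is handed in; nothing more can be done
None
```

The lid is on the saucepan and released, and the timer was wound past the top mark and turned back to 30 minutes. I handed the job in at about 25 s, and no verdict was reported.

- **Lid:** it sits on the rim at the expected height (rim top 76 mm, expected 76.5 mm) and within about 2 mm of the pan's original centre. The depth fits gave a slope of 0.5–0.9°, which is close to measurement noise.
- **Timer:** it was wound to about 4.97 rad; the top mark is 4.712. It now reads 3.18 rad in three wrist views, about 2° (0.35 min) beyond the 30-minute mark. I left that rather than grip it again.
- **Other things:** mug, onion and salt mill read within about 5 mm of their first positions. The gripper is clear, with no contact force.
- **Checks that disagreed:**
  - The side camera's network mistook the lidded pan for the mug once and the timer for the pan once. The pictures showed both in place.
  - A first, cruder pointer reading was thrown off by the fingers, so I replaced it with a fit to the scale marks.
  - While the cap was gripped, the tool showed about 13 N upward and an opening of 58 mm (62 mm expected). The cap still turned with the hand.

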